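Drive the stuck foot inserts out of the shelf-leg tubes

TASK

The shelf-leg tubes in the bench jig have old foot inserts stuck in them. First turn all three keeper bolts clockwise as far as they go, to their end stops, so that the near mouths are clear; then, with the wooden drift, push every stuck insert right through and out of the far end of its tube. Finish by putting all the inserts into the scrap box and laying the drift down wholly inside the tool tray, turning all three bolts fully back so that the keepers cover the mouths again, with nothing on the bench knocked over.

Things in the scene. Friction and masses are not known exactly. Their poses are not given: they have to be found in the camera images.
- jig: Fixed jig: plywood base 14 mm thick (x -60 to 35 mm) with three parallel grey square tubes 76 mm apart, and a catch tray at their far ends. Origin on the bench under the middle of the middle tube; x axis along the tubes, near mouths to far ends (roughly world -y, so the near mouths look to the robot's left); y left seen along x; z up. Tubes 70 mm long (x -35 to 35), top 50 mm above the bench.
- mouth_a (a point): Centre of the near mouth of the tube in lane a (left-hand, y = +76 mm in the jig's frame), 32 mm above the bench; the drift goes in here, along the jig's x axis. Tube 36 mm square outside, bore 30 mm. A sprung shoe in its roof (jig x -20 to -4 mm) makes the insert stick: 5 to 15 N pushes it along; once the insert has passed, the shoe comes down to 42.5 mm above the bench.
- exit_a (a point): Centre of the far end of the tube in lane a; the insert comes out here and drops 13 mm onto the floor of the catch tray (jig x 35 to 160 mm, 270 mm wide, floor 4 mm thick, rim 14 mm high).
- bolt_a (a joint): Captive keeper bolt, vertical axis, on tube a: angle turned clockwise seen from above, 0 = end stop, keeper across the near mouth (steel keeper arm points to the jig's -x), 1.4 rad = other end stop, mouth clear (arm out to the jig's +y side). Starts somewhere below 0.3. Stays where it is left; needs about 0.05 N m.
- bolt_a_grip (a point): On the axis of bolt a, mid-height of its black bar grip: bar 36 mm long, 13 mm thick, 20 mm tall (top 79.5 mm above the bench); the steel keeper arm, 41 mm long, lies just under it, its top 57.5 mm above the bench. The bar's length lies in line with the keeper arm: along the jig's x axis at joint value 0, turning with it.
- insert_a: Stuck plastic foot insert of the tube in lane a (None if that tube is empty): black ribbed block 30 mm long (its x axis) by 27 by 27 mm, 20 g. Origin at its centre. At the start it sits in the tube with its centre 6 to 18 mm before the tube's middle.
- mouth_b (a point): Centre of the near mouth of the tube in lane b (middle, y = 0 in the jig's frame), 32 mm above the bench; the drift goes in here, along the jig's x axis. Tube 36 mm square outside, bore 30 mm. A sprung shoe in its roof (jig x -20 to -4 mm) makes the insert stick: 5 to 15 N pushes it along; once the insert has passed, the shoe comes down to 42.5 mm above the bench.
- exit_b (a point): Centre of the far end of the tube in lane b; the insert comes out here and drops 13 mm onto the floor of the catch tray (jig x 35 to 160 mm, 270 mm wide, floor 4 mm thick, rim 14 mm high).
- bolt_b (a joint): Captive keeper bolt, vertical axis, on tube b: angle turned clockwise seen from above, 0 = end stop, keeper across the near mouth (steel keeper arm points to the jig's -x), 1.4 rad = other end stop, mouth clear (arm out to the jig's +y side). Starts somewhere below 0.3. Stays where it is left; needs about 0.05 N m.
- bolt_b_grip (a point): On the axis of bolt b, mid-height of its black bar grip: bar 36 mm long, 13 mm thick, 20 mm tall (top 79.5 mm above the bench); the steel keeper arm, 41 mm long, lies just under it, its top 57.5 mm above the bench. The bar's length lies in line with the keeper arm: along the jig's x axis at joint value 0, turning with it.
- insert_b: Stuck plastic foot insert of the tube in lane b (None if that tube is empty): black ribbed block 30 mm long (its x axis) by 27 by 27 mm, 20 g. Origin at its centre. At the start it sits in the tube with its centre 6 to 18 mm before the tube's middle.
- mouth_c (a point): Centre of the near mouth of the tube in lane c (right-hand, y = -76 mm in the jig's frame), 32 mm above the bench; the drift goes in here, along the jig's x axis. Tube 36 mm square outside, bore 30 mm. A sprung shoe in its roof (jig x -20 to -4 mm) makes the insert stick: 5 to 15 N pushes it along; once the insert has passed, the shoe comes down to 42.5 mm above the bench.
- exit_c (a point): Centre of the far end of the tube in lane c; the insert comes out here and drops 13 mm onto the floor of the catch tray (jig x 35 to 160 mm, 270 mm wide, floor 4 mm thick, rim 14 mm high).
- bolt_c (a joint): Captive keeper bolt, vertical axis, on tube c: angle turned clockwise seen from above, 0 = end stop, keeper across the near mouth (steel keeper arm points to the jig's -x), 1.4 rad = other end stop, mouth clear (arm out to the jig's +y side). Starts somewhere below 0.3. Stays where it is left; needs about 0.05 N m.
- bolt_c_grip (a point): On the axis of bolt c, mid-height of its black bar grip: bar 36 mm long, 13 mm thick, 20 mm tall (top 79.5 mm above the bench); the steel keeper arm, 41 mm long, lies just under it, its top 57.5 mm above the bench. The bar's length lies in line with the keeper arm: along the jig's x axis at joint value 0, turning with it.
- insert_c: Stuck plastic foot insert of the tube in lane c (None if that tube is empty): black ribbed block 30 mm long (its x axis) by 27 by 27 mm, 20 g. Origin at its centre. At the start it sits in the tube with its centre 6 to 18 mm before the tube's middle.
- drift: Loose wooden push dowel (drift): square handle 26 x 26 mm, 70 mm long, with a round rod 14 mm thick and 110 mm long on its front end. Origin at the centre of the handle; x axis along the rod, whose tip is at x = +145 mm. Starts lying on the bench at the robot's left. About 90 g, balances 17 mm ahead of the origin.
- drift_tip (a point): Centre of the end of the drift's rod.
- tool_tray: Fixed shallow grey tray at the robot's left, 230 mm (x axis) by 110 mm, 12 mm high, walls and floor 4 to 5 mm. Origin at the centre of its underside.
- scrap_box: Fixed open cardboard-brown box at the robot's right, 140 mm (x axis) by 120 mm, 55 mm high, walls and floor 4 to 5 mm. Origin at the centre of its underside.
- paint_tin: Standing steel paint tin, 100 mm wide, 110 mm high, beyond the scrap box; a bystander. Origin at the centre of its underside, z up its axis.
- spray_can: Standing blue spray can, 60 mm wide, 180 mm high, beyond the jig; a bystander. Origin at the centre of its underside, z up its axis.
- glue_bottle: Standing white glue bottle, 60 mm wide, 140 mm high, beyond the tool tray; a bystander. Origin at the centre of its underside, z up its axis.
- screw_jar: Standing glass jar, 50 mm wide, 60 mm high, between the catch tray and the paint tin; a bystander. Origin at the centre of its underside, z up its axis.
Not all that is in view belongs to the job. There is more than one size of the drift; the job needs the smaller.

How it is judged:
On the way, in this order (a step that is already met when the one before it is completed fails the run):
1. all three keeper bolts are turned to their end stops (above 1.3 rad) (value of joint each of bolt_a, bolt_b, bolt_c above 1.3 rad), for 0.2 s.
2. every insert is out of the far end of its tube (centre more than 48 mm along the jig's x axis) (x of each of insert_a, insert_b, insert_c in the frame of jig above 0.048 m), for 0.2 s.
At the end, for the whole second after the job is handed in: All three bolts turned back to below 0.1 rad; every insert lies at rest in the scrap box (centre inside its walls and below 50 mm); the drift lies at rest in the tool tray (handle centre and rod tip inside its walls, both lower than 35 mm above the tray's underside) (value of joint each of bolt_a, bolt_b, bolt_c below 0.1 rad and x of insert_a in the frame of scrap_box between -0.066 and 0.066 m and y of insert_a in the frame of scrap_box between -0.056 and 0.056 m and z of each of insert_a, insert_b, insert_c in the frame of scrap_box below 0.05 m and linear speed of each of insert_a, insert_b, insert_c, drift below 0.02 m/s and x of insert_b in the frame of scrap_box between -0.066 and 0.066 m and y of insert_b in the frame of scrap_box between -0.056 and 0.056 m and x of insert_c in the frame of scrap_box between -0.066 and 0.066 m and y of insert_c in the frame of scrap_box between -0.056 and 0.056 m and x of drift in the frame of tool_tray between -0.111 and 0.111 m and y of drift in the frame of tool_tray between -0.051 and 0.051 m and z of each of drift, drift_tip in the frame of tool_tray below 0.035 m and x of drift_tip in the frame of tool_tray between -0.111 and 0.111 m and y of drift_tip in the frame of tool_tray between -0.051 and 0.051 m); the robot touches nothing.
It fails at once if the paint tin is knocked over (tilts more than 0.6 rad) (angle between paint_tin's own z axis and vertical above 0.6 rad).
It fails at once if the spray can is knocked over (tilts more than 0.6 rad) (angle between spray_can's own z axis and vertical above 0.6 rad).
It fails at once if the glue bottle is knocked over (tilts more than 0.6 rad) (angle between glue_bottle's own z axis and vertical above 0.6 rad).
It fails at once if the screw jar is knocked over (tilts more than 0.6 rad) (angle between screw_jar's own z axis and vertical above 0.6 rad).
Of insert_a, insert_b, insert_c only 2 to 3 are there at a start; the rules pass over those that are not, and their reading is None.
At some moment in a run one of drift may be knocked a few centimetres aside while the robot is not near it.
Once in a run the grip may slacken for a moment while it holds something.
It also fails if it takes over 208 s, if anything falls off the work surface, if the arm or the gripper's body presses on something with over 40 N, if the wrist force passes 120 N, or if a joint passes its speed limit or range.

ROBOT

A 6-joint arm with a two-finger parallel gripper is mounted at the origin on the work surface. World frame = base frame: x ahead of the robot, y to its left, z up, the work surface at z = 0. Lengths are in m, angles in rad, forces in N, time in s.
With the tool pointing down it reaches from about 0.325 to 0.775 m from the base axis. Payload 9.3 kg.
Tool frame: the origin (TCP) lies at the centre of the arm's flange, where the gripper is bolted on; the fingertips stand 173 mm ahead of it and the grasp point (between the pads) lies 155 mm ahead of it; z points along the fingers, y is the direction in which the jaws open and shut (so a half turn about z gives the same grasp; the last joint's range is limited). The gripper opens to 85 mm and grips with 20 to 120 N. Pads are 22 mm wide; open, the fingers measure 114 mm over their backs; the gripper's body (76 mm by 85 mm) begins 54 mm behind the grasp point. The pads swing forward as they close: fully open they stand 13 mm farther back than shut.
Start: joints at [-1.38, 0.259, 0.021, 1.334, 0, 1.418], TCP at [0.185, -0.518, 0.405] pointing down, gripper open.
Joint ranges: [-3.04, 3.04], [-0.91, 1.82], [-1.04, 1.36], [-1.92, 1.95], [-1.52, 1.45], [-3.14, 3.14]. Speed limits (rad/s): [2.22, 2.22, 2.79, 3.14, 3.14, 3.14].

INTERFACE

Orientations are given as [roll, pitch, yaw] about the fixed x, y, z axes, in that order (R = Rz(yaw) Ry(pitch) Rx(roll)).
In Python, from plant import env gives the robot as it stands. Calls block until the motion is done:
- env.move_pose(position, orientation): joint-space move of the TCP to a pose.
- env.movel(position, velocity=0.15, orientation=None): straight line of the TCP; orientation=None keeps the orientation; velocity is the mean speed in m/s.
- env.goto_joints(angles): joint-space move.
- env.set_gripper(opening, force=None): finger opening in m; force is the grip in N (None keeps the last); returns when the fingers have stopped.
- env.pause(seconds).
- env.ik(position, orientation): joint angles nearest the present ones, or None.
- env.get_state(): the state.
- env.snapshot(name): name is "scene" or "top"; returns the picture (400x640x3 uint8, red, green, blue); there is no depth.
- env.camera_info(name): a dict with "K" (3x3 intrinsics, pixels), "camera_from_world" (4x4, takes a point from world to camera coordinates). Camera axes: x right, y down, z forward; pixel columns grow to the right and rows downward; lengths in m; the calibration is good to about 2 mm. A picture is of the moment at which its call begins. camera_info takes no time and is no camera call.
A pose or a line that the arm cannot do raises env.PlanningError and nothing moves.
- env.finish_job(): hands the job in, once; it reports no verdict.
The state is a dict: "t": time; "joint_pos": joint angles; "joint_velocities": joint speeds; "tau": joint torques, N m; "position": TCP position; "ee_rot": TCP orientation; "force": force on the tool from outside, world axes, zero at the start; "moment": the same for the moment, N m; "grip_width": finger opening in m.
Only numpy, scipy, OpenCV 4.12 (cv2) and the standard library are available. Lean on these libraries where they do the work, as an engineer would, in place of code of your own. Each camera call takes 0.05 s, during which the arm holds its last target. There are 200 camera calls.

## Working session

There is one attempt and no reset: what is moved stays moved. The work goes in short steps, each a Python script; the robot and the scene stay as the last script left them, time stands still between calls to the robot, and variables do not carry over. Pictures are saved under pics/ and viewed, about 12 in all and at most 16, crops included, and the job is handed in when it is done.

```bash
mkdir -p pics; ls; python3 - <<'E'
from plant import env
import cv2
for n in ("top","scene"):
    im=env.snapshot(n); cv2.imwrite(f"pics/{n}0.png",cv2.cvtColor(im,cv2.COLOR_RGB2BGR))
    c=env.camera_info(n); print(n,c["K"],c["camera_from_world"])
s=env.get_state();print(s)
E
```

```text
pics
top [[419.52799583   0.         320.5613255 ]
 [  0.         419.52799583 198.30627097]
 [  0.           0.           1.        ]] [[ 0.00656922 -0.99953734  0.02969759 -0.0563955 ]
 [-0.9874008  -0.01117921 -0.15784384  0.54736472]
 [ 0.1581028  -0.02828651 -0.98701741  1.31448089]
 [ 0.          0.          0.          1.        ]]
scene [[390.84454815   0.         321.00738201]
 [  0.         390.84454815 195.82876272]
 [  0.           0.           1.        ]] [[-0.81219279  0.58336443  0.00536778  0.45337051]
 [ 0.33593045  0.4751842  -0.81323472 -0.11475056]
 [-0.4769629  -0.65870017 -0.58191106  1.41028648]
 [ 0.          0.          0.          1.        ]]
{'t': 0.1, 'joint_pos': array([-1.37963620e+00,  2.59139458e-01,  2.08286662e-02,  1.33366707e+00,
       -4.42926628e-06,  1.41820868e+00]), 'joint_velocities': array([ 0.0013902 , -0.00312398,  0.00170691, -0.00043767,  0.00060988,
       -0.00249131]), 'tau': array([ 6.45654422e-03, -5.56695592e+01,  3.45065689e+01,  1.17573611e-02,
       -5.49646882e-05,  3.33099948e-08]), 'position': array([ 0.18535371, -0.51778399,  0.40412101]), 'ee_rot': array([-3.14042417e+00, -1.75211346e-04,  3.43747667e-01]), 'force': array([ 0.51213989, -0.37083982, -0.61709462]), 'moment': array([ 0.07532868, -0.00869909, -0.03491482]), 'grip_width': 0.08515721280961704}
```

View pics/top0.png

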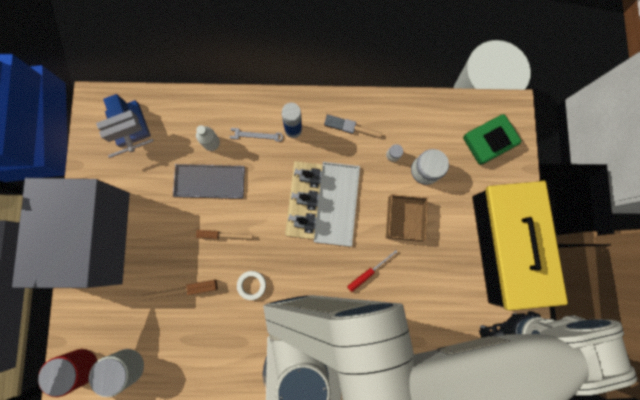

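View pics/scene0.png

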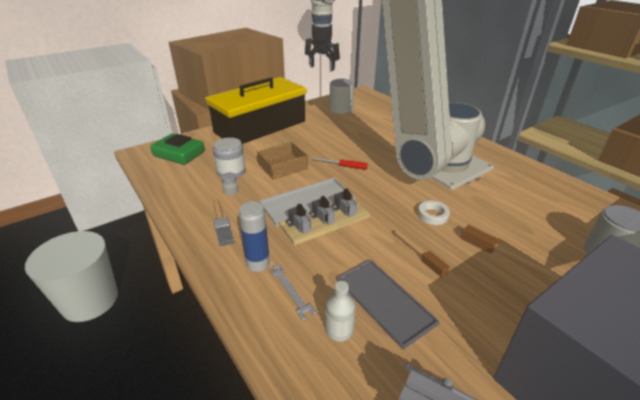

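The top view (640x400) shows the jig at about (322,203), with bars at (308,176), (305,199) and (301,222). The tool tray is at (209,181) and the scrap box at (407,218). There are two drifts: one with its handle at (208,235) and tip at (257,238), about 60 px long, and a longer one at (203,287). The shorter one is mine.

```bash
cat > h.py <<'E'
import numpy as np, cv2
from plant import env
def shot(n,name=None):
    im=cv2.cvtColor(env.snapshot(n),cv2.COLOR_RGB2BGR)
    if name: cv2.imwrite(f"pics/{name}.png",im)
    return im
def crop(im,x0,y0,x1,y1,k,name): cv2.imwrite(f"pics/{name}.png",cv2.resize(im[y0:y1,x0:x1],None,fx=k,fy=k,interpolation=cv2.INTER_CUBIC))
def ray(n,u,v,z):
    c=env.camera_info(n);T=np.array(c["camera_from_world"]);R=T[:3,:3]
    o=-R.T@T[:3,3];d=R.T@np.linalg.solve(c["K"],[u,v,1.]);return o+d*(z-o[2])/d[2]
def proj(n,p):
    c=env.camera_info(n);T=np.array(c["camera_from_world"]);q=np.array(c["K"])@(T[:3,:3]@np.asarray(p)+T[:3,3]);return q[:2]/q[2]
def blobs(n,im,lo,hi,z,amin=30,roi=None):
    m=cv2.inRange(cv2.cvtColor(im,cv2.COLOR_BGR2HSV),lo,hi)
    if roi:
        k=np.zeros_like(m);k[roi[1]:roi[3],roi[0]:roi[2]]=255;m&=k
    out=[]
    for c in cv2.findContours(m,cv2.RETR_EXTERNAL,cv2.CHAIN_APPROX_NONE)[0]:
        if cv2.contourArea(c)<amin: continue
        P=np.array([ray(n,*p,z)[:2] for p in c[:,0]],np.float32)
        out.append((cv2.minAreaRect(P),cv2.boundingRect(c)))
    return out
E
python3 - <<'E'
from h import *
np.set_printoptions(precision=4,suppress=True)
im=cv2.imread("pics/top0.png")
crop(im,280,152,370,252,6,"jigc")
crop(im,165,155,270,300,4,"left")
hsv=cv2.cvtColor(im,cv2.COLOR_BGR2HSV)
for n,(u,v) in dict(tray=(209,175),wood=(270,210),ct=(342,205),ply=(293,205),hand=(208,235),rod=(240,237),box=(407,218),bar=(305,200)).items(): print(n,hsv[v,u])
for n,(u,v,z) in dict(tray=(209,181,.012),box=(407,219,.055),boxc=(407,219,.055),h=(208,235,.02),tip=(257,238,.007),L1=(145,294,.01),L2=(217,283,.02),grA=(308,176,.0795),grB=(305,199,.0795),grC=(301,222,.0795)).items(): print(n,ray("top",u,v,z))
E
```

```text
tray [150   2 108]
wood [ 16 108 196]
ct [ 41  11 187]
ply [ 21  90 201]
hand [ 13 154 121]
rod [ 16 115 164]
box [ 16 130 137]
bar [90 12 42]
tray [0.6069 0.3176 0.012 ]
box [ 0.4821 -0.329   0.055 ]
boxc [ 0.4821 -0.329   0.055 ]
h [0.4277 0.3103 0.02  ]
tip [0.4202 0.1542 0.007 ]
L1 [0.2402 0.5016 0.01  ]
L2 [0.276  0.2746 0.02  ]
grA [ 0.6136 -0.0101  0.0795]
grB [ 0.5394 -0.0015  0.0795]
grC [0.4666 0.0101 0.0795]
```

View pics/jigc.png

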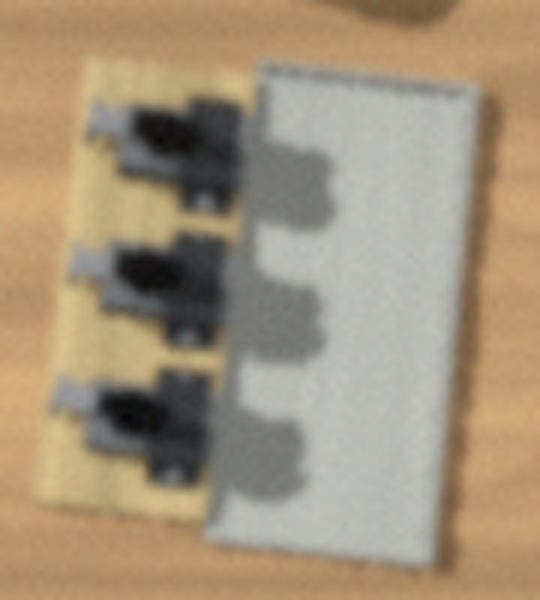

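View pics/left.png

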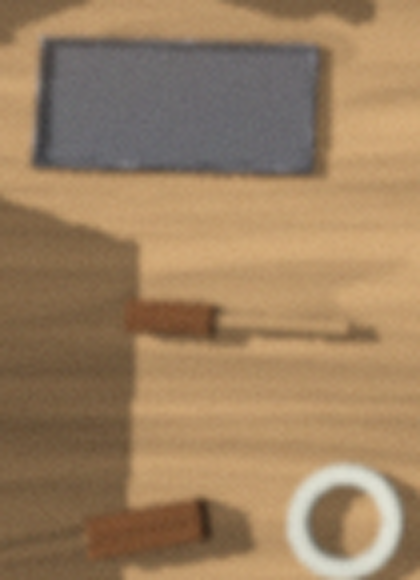

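The jig crop shows bar tops at about crop (167,132), (150,271) and (134,411), with the far rim corners of the catch tray at (480,88) and (435,565). The second crop shows the small drift's handle at (128–216, 318) and its rod tip at about (348,328). The tool tray corners are at (45,38), (320,45), (316,175) and (35,168).

```bash
python3 - <<'E'
from h import *
np.set_printoptions(precision=4,suppress=True)
J=lambda u,v,z:ray("top",280+u/6-.4,152+v/6-.4,z)
L=lambda u,v,z:ray("top",165+u/4-.4,155+v/4-.4,z)
tl,tr,bl,br=[J(*p,.014) for p in((262,62),(480,88),(205,540),(435,565))]
print(tl,tr,bl,br)
e=(tl-bl)[:2]+(tr-br)[:2]; print("jig +y dir yaw",np.arctan2(e[1],e[0]),np.linalg.norm(tl-bl),np.linalg.norm(tr-br),np.linalg.norm(tl-tr),np.linalg.norm(bl-br))
yaw=np.arctan2(e[1],e[0])-np.pi/2; ex=np.array([np.cos(yaw),np.sin(yaw)]);
print("yaw jig",yaw,"origin",(tr+br)[:2]/2-.16*ex,(tl+bl)[:2]/2-.035*ex)
pl=[J(85,60,.014)[:2],J(38,500,.014)[:2]];print("ply mid",(pl[0]+pl[1])/2+.06*ex,np.linalg.norm(pl[0]-pl[1]))
o=(tr+br)[:2]/2-.16*ex; ey=np.array([-ex[1],ex[0]])
for p in((167,132),(150,271),(134,411)):
    g=J(*p,.0795)[:2]; print("grip",g,"in jig",(g-o)@ex,(g-o)@ey)
c=[L(*p,.012) for p in((45,38),(320,45),(316,175),(35,168))];print("tray",np.mean(c,0),[np.linalg.norm(c[i]-c[i-1]) for i in range(4)],c[1]-c[0])
print("drift",L(172,318,.022),L(348,328,.007))
im=cv2.imread("pics/top0.png");cv2.imwrite("x.png",im)
sc=cv2.imread("pics/scene0.png")
print("scene proj of box,tray,drift,grips",proj("scene",[.482,-.329,.055]),[proj("scene",[*J(*p,.0795)[:2],.0795]) for p in((167,132),(150,271),(134,411))])
for yw in (yaw+np.pi/2,yaw,yaw+np.pi/2-1.4,yaw+1.4,yaw+np.pi,yaw-np.pi/2): 
  q=env.ik([.54,0,.0695+.155+.05],[np.pi,0,yw]);print(yw,q)
E
```

```text
[ 0.6765 -0.0607  0.014 ] [ 0.6633 -0.183   0.014 ] [ 0.4097 -0.0312  0.014 ] [ 0.3972 -0.1563  0.014 ]
jig +y dir yaw -0.10501479836489852 0.26850299329011257 0.2674695938254785 0.12304287890492709 0.1257244736257335
yaw jig -1.6758111251597951 origin [ 0.547  -0.0105] [ 0.5468 -0.0111]
ply mid [ 0.5471 -0.0107] 0.24667713553887963
grip [ 0.6213 -0.0082] in jig -0.010088737341885685 0.07367371216377805
grip [ 0.5466 -0.0001] in jig -0.010273754437121443 -0.0015272959254142395
grip [0.4726 0.0073] in jig -0.009876805777881525 -0.07584215519695099
tray [0.6065 0.3162 0.012 ] [np.float64(0.10956657311256127), np.float64(0.22770602369256884), np.float64(0.1099309223622232), np.float64(0.22978115701339571)] [-0.0028 -0.2277  0.    ]
drift [0.4305 0.3113 0.022 ] [0.4247 0.1719 0.007 ]
scene proj of box,tray,drift,grips [283.8617 151.7665] [array([300.749 , 205.0887]), array([324.4826, 197.2952]), array([346.5798, 189.9042])]
-0.10501479836489858 [-0.1554  0.3131 -0.2455  1.0122  0.      3.0912]
-1.6758111251597951 [-0.1554  0.3131 -0.2455  1.0122  0.     -1.6212]
-1.5050147983648985 [-0.1554  0.3131 -0.2455  1.0122  0.     -1.792 ]
-0.2758111251597952 [-0.1554  0.3131 -0.2455  1.0122  0.     -3.0212]
1.465781528429998 [-0.1554  0.3131 -0.2455  1.0122  0.      1.5204]
-3.2466074519546915 [-0.1554  0.3131 -0.2455  1.0122  0.     -0.0504]
```

The jig fit agrees from three sources: origin (0.547, -0.011), yaw -1.676, and bolts at jig x ≈ -10 mm with lanes 76 mm apart. I'll turn bolt a now.

```bash
cat >> h.py <<'E'
np.set_printoptions(precision=3,suppress=True)
YAW=-1.676; O=np.array([.547,-.0107]); PI=np.pi
EX=np.array([np.cos(YAW),np.sin(YAW)]); EY=np.array([-EX[1],EX[0]])
LANE=dict(a=.076,b=0.,c=-.076)
def W(x,y): return O+x*EX+y*EY
def J(p): d=np.asarray(p)[:2]-O; return np.array([d@EX,d@EY])
def bolt(l,t0,t1,bx=-.010,dy=0.,zf=.061):
    p=W(bx,LANE[l]+dy); o=lambda t:[PI,0,YAW-t]; z=zf+.173
    env.set_gripper(.045,20)
    env.move_pose([*p,z+.045],o(t0)); env.movel([*p,z],.1)
    env.set_gripper(.0,20); s=env.get_state(); print(l,"closed",s["grip_width"],s["force"],s["moment"])
    n=4
    for t in np.linspace(t0,t1,n+1)[1:]: env.move_pose([*p,z],o(t))
    s=env.get_state(); print("turned",s["force"],s["moment"],s["ee_rot"][2])
    env.set_gripper(.045); env.movel([*p,z+.045],.15); print("t",env.get_state()["t"])
E
python3 - <<'E'
from h import *
s=env.get_state()
env.movel([.185,-.518,.42])
p=W(-.01,.076); env.move_pose([.45,-.25,.40],[PI,0,YAW-.15])
env.get_state()
bolt("a",.15,1.41)
im=shot("top","t1"); crop(im,280,152,370,252,5,"jig1")
E
```

```text
a closed 0.012449819512467644 [-3.567 -0.19   6.881] [ 0.018  0.83  -0.024]
turned [-16.116  13.749  14.967] [2.738 3.131 0.146] -3.083745552421606
t 8.35
```

View pics/t1.png

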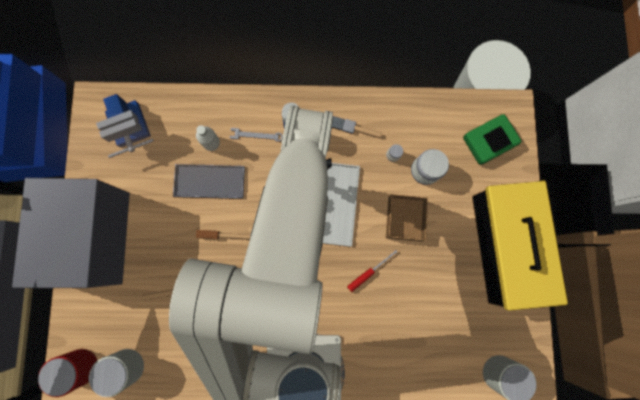

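The arm hides the jig in this view, so I can't see bolt a yet. The end-of-turn force suggests the axis lies slightly toward jig -x, so I'll correct for that, turn b and c, and then move aside to look.

```bash
python3 - <<'E'
from h import *
bolt("b",.15,1.41,-.0115,-.001)
bolt("c",.15,1.41,-.0115,-.001)
env.move_pose([.43,.3,.33],[PI,0,0-PI]) 
im=shot("top","t2"); s=shot("scene","s2")
a=cv2.resize(im[152:252,280:370],None,fx=4,fy=4,interpolation=cv2.INTER_CUBIC)
b=cv2.resize(s[170:250,250:380],None,fx=3,fy=3,interpolation=cv2.INTER_CUBIC)
c=np.zeros((400,760,3),np.uint8);c[:a.shape[0],:a.shape[1]]=a;c[:b.shape[0],365:365+b.shape[1]]=b;cv2.imwrite("pics/m2.png",c)
print(env.get_state()["joint_pos"])
E
```

```text
b closed 0.012327631541788316 [ 1.697 -1.449  3.427] [-0.395 -0.29   0.022]
turned [-5.434  9.083 12.257] [1.835 1.248 0.074] -3.0850708828669835
t 13.225
c closed 0.012387928816591277 [1.703 0.519 4.962] [ 0.116 -0.244 -0.061]
turned [-5.719 11.97  12.655] [2.392 1.157 0.228] -3.0847120684844005
t 18.05
[ 0.447  0.249 -0.187  1.136 -0.     0.448]
```

View pics/m2.png

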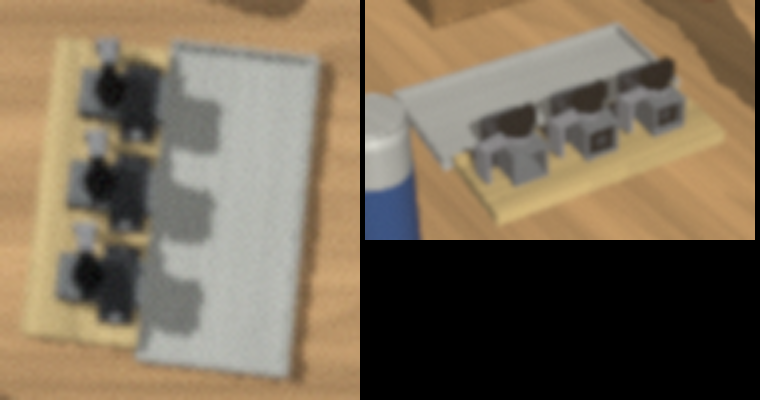

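All three bolts are open. In the scene view, mouths b and c show dark inserts, while a looks empty. Next is the drift.

```bash
python3 - <<'E'
from h import *
for f,n in(("top0","top"),("t1","top"),("t2","top"),("scene0","scene"),("s2","scene")):
    im=cv2.imread(f"pics/{f}.png"); print(f)
    for b in blobs(n,im,(5,135,50),(18,255,200),.02,15):
        (c,wh,a),bb=b
        if .3<c[0]<.55 and .15<c[1]<.5: print(c,wh,a,bb)
E
```

```text
top0
(0.43087565898895264, 0.31465423107147217) (0.0710599422454834, 0.02586968243122101) 84.15477752685547 (196, 229, 23, 10)
t1
(0.4307331144809723, 0.31481510400772095) (0.07063310593366623, 0.025562016293406487) 84.78397369384766 (196, 230, 23, 9)
t2
(0.4250810146331787, 0.31017690896987915) (0.01612682454288006, 0.05758306756615639) 2.5938408374786377 (199, 233, 19, 6)
scene0
(0.43724995851516724, 0.32067495584487915) (0.08176303654909134, 0.04400032386183739) 85.78643798828125 (422, 251, 28, 26)
s2
(0.43753916025161743, 0.3211844861507416) (0.08249803632497787, 0.04515819996595383) 86.99866485595703 (422, 251, 28, 26)
```

The drift hasn't moved and its blob measures 71 x 26 mm, which fits the small one. I'll grasp it and carry it to lane b.

```bash
cat >> h.py <<'E'
G=.008   # grasp point ahead of the drift origin
def tip_at(x,l,z=.031,dy=0.): # TCP position for the tip at jig x in lane l
    return [*W(x-(.145-G),LANE[l]+dy),z+.164]
E
python3 - <<'E'
from h import *
d=np.array([np.cos(-1.65),np.sin(-1.65)]); p=np.array([.4308,.3143])+G*d
o=[PI,0,-1.65]
env.set_gripper(.06,60)
env.move_pose([*p,.25],o); env.movel([*p,.177],.12)
env.set_gripper(0,70); s=env.get_state(); print(s["grip_width"],s["force"])
env.movel([*p,.25],.15)
env.move_pose([*tip_at(-.065,"b",.06)[:2],.25],[PI,0,YAW])
env.movel(tip_at(-.065,"b"),.15)
s=env.get_state();print(s["grip_width"],s["position"],s["ee_rot"],s["t"])
im=shot("top","t3"); sc=shot("scene","s3")
a=cv2.resize(im[152:252,250:370],None,fx=4,fy=4,interpolation=cv2.INTER_CUBIC)
b=cv2.resize(sc[160:280,280:440],None,fx=4,fy=4,interpolation=cv2.INTER_CUBIC)
c=np.zeros((880,640,3),np.uint8);c[:400,:480]=a;c[400:,:]=b[:480];cv2.imwrite("pics/m3.png",cv2.resize(c,None,fx=.68,fy=.68,interpolation=cv2.INTER_AREA))
E
```

```text
0.024825489524088962 [ 0.027 -0.813  5.911]
0.025048514456776094 [0.568 0.191 0.195] [ 3.141 -0.    -1.675] 23.9833
```

View pics/m3.png

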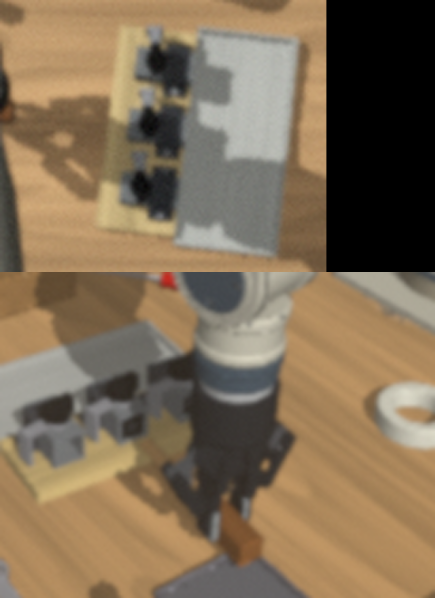

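The drift is held by its handle, but the rod is hard to tell from its own shadow. I'll step in while watching the force, since contact with a tube wall would show as a stiff rise.

```bash
cat >> h.py <<'E'
def push(l,x0=-.065,x1=.05,z=.031,dy=0.,lim=35):
    env.movel(tip_at(x0,l,z,dy),.12); f0=env.get_state()["force"]; log=[]
    for x in np.append(np.arange(x0+.01,x1,.008),x1):
        env.movel(tip_at(x,l,z,dy),.06); f=env.get_state()["force"]-f0; ax=-f[:2]@EX
        log.append((round(x*1000),round(ax,1),round(f[:2]@EY,1),round(f[2],1)))
        if ax>lim or abs(f[:2]@EY)>25 or abs(f[2])>25: print("STOP"); break
    s=env.get_state(); print(l,log,s["grip_width"],"t",s["t"])
E
python3 - <<'E'
from h import *
push("b")
E
```

```text
b [(-55, np.float64(-0.9), np.float64(1.5), np.float64(0.6)), (-47, np.float64(-0.3), np.float64(1.1), np.float64(-0.0)), (-39, np.float64(0.2), np.float64(1.1), np.float64(0.4)), (-31, np.float64(0.2), np.float64(2.0), np.float64(-0.1)), (-23, np.float64(1.9), np.float64(1.3), np.float64(1.4)), (-15, np.float64(2.5), np.float64(0.7), np.float64(0.8)), (-7, np.float64(1.6), np.float64(1.8), np.float64(1.1)), (1, np.float64(-0.2), np.float64(1.4), np.float64(0.6)), (9, np.float64(-0.0), np.float64(1.3), np.float64(0.6)), (17, np.float64(-0.9), np.float64(1.9), np.float64(0.6)), (25, np.float64(-0.1), np.float64(2.1), np.float64(0.4)), (33, np.float64(-0.6), np.float64(2.0), np.float64(1.0)), (41, np.float64(0.2), np.float64(0.9), np.float64(0.6)), (49, np.float64(0.6), np.float64(1.1), np.float64(0.5)), (50, np.float64(0.2), np.float64(1.9), np.float64(0.3))] 0.024539644394391748 t 28.5833
```

```bash
python3 - <<'E'
from h import *
im=shot("top","t4"); sc=shot("scene","s4")
a=cv2.resize(im[152:252,250:370],None,fx=4,fy=4,interpolation=cv2.INTER_CUBIC)
b=cv2.resize(sc[160:250,240:400],None,fx=4,fy=4,interpolation=cv2.INTER_CUBIC)
c=np.zeros((760,640,3),np.uint8);c[:400,:480]=a;c[400:,:]=b;cv2.imwrite("pics/m4.png",cv2.resize(c,None,fx=.78,fy=.78,interpolation=cv2.INTER_AREA))
E
```

```text
(no output)
```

View pics/m4.png

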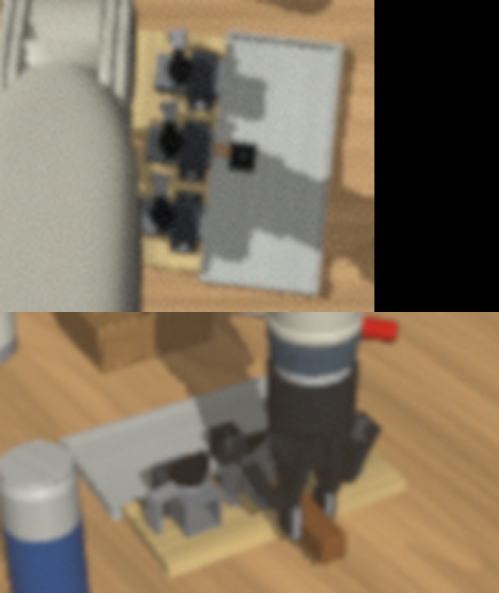

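Insert b is out: a black block on the tray at mosaic (243,156), with the rod showing from tube b. I'll push c and then a.

```bash
python3 - <<'E'
from h import *
for l0,l in(("b","c"),("c","a")):
    env.movel(tip_at(-.065,l0),.2)
    push(l)
    im=shot("top","t5"+l)
    crop(im,250,152,370,252,4,"m5"+l)
env.movel(tip_at(-.065,"a"),.2)
a=cv2.imread("pics/m5c.png");b=cv2.imread("pics/m5a.png");cv2.imwrite("pics/m5.png",cv2.resize(np.hstack([a,b]),None,fx=.8,fy=.8,interpolation=cv2.INTER_AREA))
E
```

```text
c [(-55, np.float64(-1.1), np.float64(0.2), np.float64(0.0)), (-47, np.float64(-1.4), np.float64(0.1), np.float64(1.3)), (-39, np.float64(-1.3), np.float64(0.1), np.float64(-0.9)), (-31, np.float64(-0.2), np.float64(0.6), np.float64(0.2)), (-23, np.float64(0.0), np.float64(0.5), np.float64(0.0)), (-15, np.float64(0.8), np.float64(0.5), np.float64(0.1)), (-7, np.float64(0.0), np.float64(1.6), np.float64(-0.5)), (1, np.float64(-1.3), np.float64(-0.4), np.float64(-0.2)), (9, np.float64(-1.6), np.float64(1.2), np.float64(0.8)), (17, np.float64(-1.2), np.float64(-0.6), np.float64(-0.6)), (25, np.float64(-0.9), np.float64(-0.1), np.float64(0.3)), (33, np.float64(-1.2), np.float64(-1.4), np.float64(0.5)), (41, np.float64(-1.1), np.float64(0.8), np.float64(0.5)), (49, np.float64(-1.1), np.float64(-0.5), np.float64(-1.1)), (50, np.float64(-1.2), np.float64(0.7), np.float64(0.2))] 0.02451939675360084 t 34.4417
a [(-55, np.float64(0.1), np.float64(0.1), np.float64(0.7)), (-47, np.float64(0.3), np.float64(-0.3), np.float64(1.1)), (-39, np.float64(0.6), np.float64(-0.5), np.float64(0.9)), (-31, np.float64(0.2), np.float64(-1.4), np.float64(1.5)), (-23, np.float64(0.6), np.float64(-0.4), np.float64(0.4)), (-15, np.float64(1.8), np.float64(-0.6), np.float64(0.3)), (-7, np.float64(0.8), np.float64(-0.2), np.float64(0.3)), (1, np.float64(0.7), np.float64(-0.5), np.float64(1.4)), (9, np.float64(0.8), np.float64(0.0), np.float64(1.0)), (17, np.float64(0.7), np.float64(-0.0), np.float64(0.9)), (25, np.float64(0.7), np.float64(-0.9), np.float64(0.1)), (33, np.float64(0.3), np.float64(-0.5), np.float64(0.5)), (41, np.float64(1.5), np.float64(-1.0), np.float64(0.8)), (49, np.float64(1.1), np.float64(0.3), np.float64(2.3)), (50, np.float64(0.5), np.float64(-1.4), np.float64(0.9))] 0.02478982027694546 t 40.8833
```

View pics/m5.png

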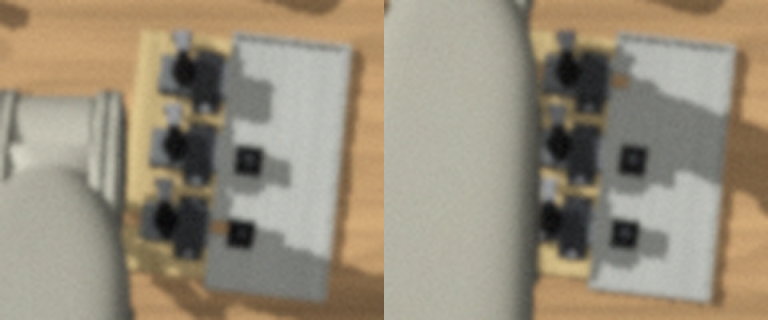

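Two inserts, b and c, lie on the catch tray at top-view pixels around (328,202) and (325,225). Tube a was empty: the rod came straight through and there's no third block. Next I'll lay the drift in the tray, checking clearance to the glue bottle first.

```bash
python3 - <<'E'
from h import *
print("bottle cap",ray("top",203,130,.138),"base",ray("top",209,146,0.0))
yw=-1.583; d=np.array([np.cos(yw),np.sin(yw)]); c=np.array([.6065-.010,.3162])
p=c-(.055-G)*d
env.movel([*tip_at(-.065,"a")[:2],.26],.2)
env.move_pose([*p,.26],[PI,0,yw]); 
sc=shot("scene","s6"); tp=shot("top","t6")
crop(sc,290,200,470,380,3,"m6")
print(p,env.get_state()["grip_width"],env.get_state()["t"])
for b in blobs("scene",sc,(5,135,50),(18,255,200),.095,15): print(b[1],b[0][0])
E
```

```text
bottle cap [0.741 0.313 0.138] base [0.73  0.326 0.   ]
[0.597 0.363] 0.024635627678548586 43.0083
(407, 275, 20, 26) (0.5961316227912903, 0.3841438591480255)
(461, 225, 39, 28) (0.3542976677417755, 0.3683316111564636)
(0, 202, 55, 24) (1.2282143831253052, -0.38049623370170593)
(339, 159, 29, 11) (0.38206300139427185, -0.07578474283218384)
```

View pics/m6.png

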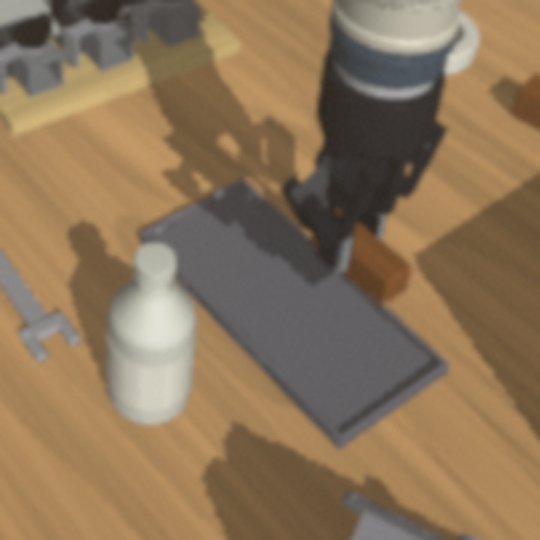

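The bottle centre is at x≈0.74, so there's plenty of room. I'll lower and release.

```bash
python3 - <<'E'
from h import *
yw=-1.583; d=np.array([np.cos(yw),np.sin(yw)]); c=np.array([.6065-.004,.3162])
p=c-(.055-G)*d
env.movel([*p,.26],.1); env.movel([*p,.183],.08); print(env.get_state()["force"])
env.set_gripper(.045); env.movel([*p,.26],.15)
env.move_pose([*W(.065,-.02)+[0,0],.30],[PI,0,YAW])
im=shot("top","t7"); sc=shot("scene","s7")
for b in blobs("top",im,(5,135,50),(18,255,200),.03,15): 
    if b[0][0][1]>.1: print(b[0],b[1])
env.move_pose([.45,-.3,.35],[PI,0,YAW])
im=shot("top","t8")
for b in blobs("top",im,(0,0,0),(180,255,60),.032,12,(318,160,365,250)): print("ins",b[0],b[1],J(b[0][0]))
a=cv2.resize(im[140:260,160:440],None,fx=2.8,fy=2.8,interpolation=cv2.INTER_CUBIC);cv2.imwrite("pics/m8.png",a)
print(env.get_state()["t"])
E
```

```text
[-0.063  0.005 -0.779]
((0.2636178433895111, 0.32018113136291504), (0.03262553736567497, 0.09602060914039612), 9.743600845336914) (186, 280, 32, 15)
((0.5870476365089417, 0.35132941603660583), (0.02252162992954254, 0.06491831690073013), 4.925352573394775) (187, 182, 21, 8)
ins ((0.4640727937221527, -0.06518636643886566), (0.022736959159374237, 0.022663947194814682), 0.21597279608249664) (321, 221, 8, 8) [ 0.063 -0.077]
ins ((0.5362553596496582, -0.07462593168020248), (0.023149294778704643, 0.022898517549037933), 0.30235081911087036) (324, 199, 8, 8) [ 0.065 -0.004]
48.1083
```

View pics/m8.png

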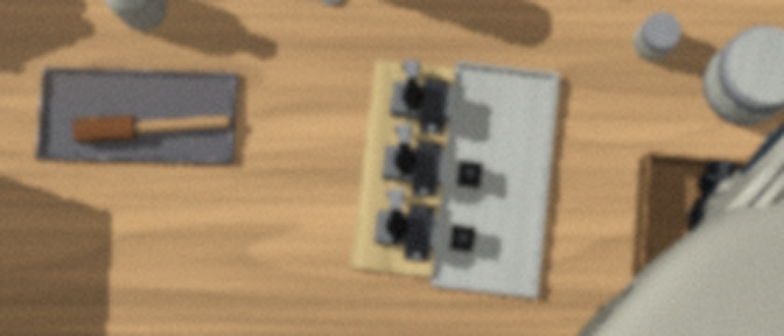

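The drift looks shifted by about 2 cm, with its tip near the right-hand wall. I'll correct that after the inserts, which stand at jig (63,-77) and (65,-4) mm.

```bash
python3 - <<'E'
from h import *
B=np.array([.482,-.329]); o=[PI,0,YAW]
for q,off in (((.065,-.004),.022),((.063,-.077),-.022)):
    p=W(*q); env.set_gripper(.055,40)
    env.move_pose([*p,.26],o); env.movel([*p,.184],.12)
    env.set_gripper(0,40); s=env.get_state(); print(s["grip_width"],s["force"])
    env.movel([*p,.28],.15)
    d=B+[off,0]
    env.move_pose([*d,.28],o); print(env.get_state()["grip_width"])
    env.movel([*d,.205],.12); env.set_gripper(.042); env.movel([*d,.28],.15)
env.move_pose([*W(-.01,.0),.32],[PI,0,YAW-1.2])
im=shot("top","t9"); crop(im,380,140,440,250,5,"m9"); print(env.get_state()["t"])
E
```

```text
0.025945339199822132 [-1.07  -0.828  5.302]
0.026685468313746637
0.02652859881053653 [-0.576  0.009  6.078]
0.026158122810488616
61.7083
```

View pics/m9.png

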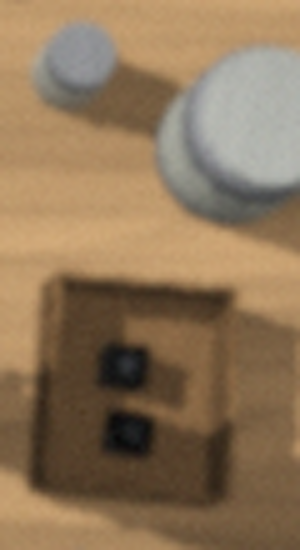

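Both inserts are in the box, at crop (125,365) and (128,433). Now I'll turn the bolts back.

```bash
python3 - <<'E'
from h import *
for l in "cba": bolt(l,1.39,-.005,-.0115,-.001)
env.move_pose([.45,-.25,.40],[PI,0,YAW])
im=shot("top","t10"); sc=shot("scene","s10")
a=cv2.resize(im[150:260,165:375],None,fx=3.7,fy=3.7,interpolation=cv2.INTER_CUBIC);cv2.imwrite("pics/m10.png",a[:, :790])
for b in blobs("top",im,(5,135,50),(18,255,200),.03,15): 
    if b[0][0][1]>.1: print(b)
for u,v in ((242,183),): print("tip t8",ray("top",u,v,.02))
E
```

```text
c closed 0.012161084956454469 [-1.01  12.968  6.029] [ 2.537  0.055 -0.058]
turned [3.224 7.732 0.835] [ 1.627 -0.756 -0.184] -1.669947859135163
t 65.9167
b closed 0.0127358730815504 [-0.832 11.487  5.366] [ 2.139  0.225 -0.053]
turned [3.072 6.037 1.271] [ 1.264 -0.762 -0.192] -1.6700340829647033
t 70.95
a closed 0.012326505976545908 [-0.842  9.701  4.908] [ 1.76   0.228 -0.068]
turned [ 3.228  4.931 -0.332] [ 1.046 -0.678 -0.211] -1.670069946204027
t 75.9833
(((0.06352713704109192, 0.6929458379745483), (0.13170534372329712, 0.028285883367061615), 88.76065826416016), (52, 349, 45, 11))
(((0.26393923163414, 0.3213421702384949), (0.033266566693782806, 0.09347576647996902), 8.408683776855469), (186, 280, 31, 15))
(((0.5872318148612976, 0.35143476724624634), (0.02194853127002716, 0.06456518918275833), 5.248719215393066), (187, 182, 21, 8))
tip t8 [0.6   0.207 0.02 ]
```

View pics/m10.png

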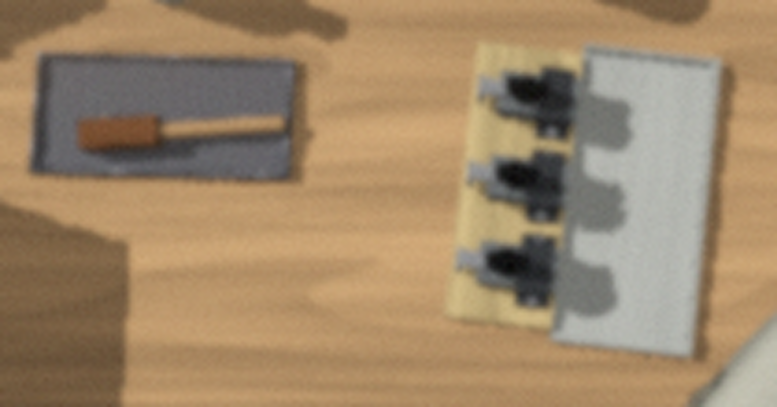

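The bolts are back, with their arms along the jig's -x. The drift's tip sits at the tray's end wall, at tray x ≈ 0.109 against a limit of 0.111, so I'll regrasp it and recentre it.

```bash
python3 - <<'E'
from h import *
yw=-1.49; d=np.array([np.cos(yw),np.sin(yw)]); p=np.array([.5872,.3520])+G*d
env.set_gripper(.042,60)
env.move_pose([*p,.26],[PI,0,yw]); env.movel([*p,.187],.1)
env.set_gripper(0,60); print(env.get_state()["grip_width"])
env.movel([*p,.205],.1)
y2=-1.583; d=np.array([np.cos(y2),np.sin(y2)]); c=np.array([.605,.3162]); q=c-(.055-G)*d
env.movel([*q,.205],.08,orientation=[PI,0,y2]); env.movel([*q,.189],.06)
print(env.get_state()["force"],env.get_state()["grip_width"])
env.set_gripper(.042); env.pause(.3); env.movel([*q,.27],.12)
env.move_pose([.45,-.25,.40],[PI,0,YAW]); env.pause(.5)
im=shot("top","t11"); sc=shot("scene","s11")
for b in blobs("top",im,(5,135,50),(18,255,200),.03,15): 
    if b[0][0][1]>.1: print(b)
a=cv2.resize(im[150:250,165:275],None,fx=4,fy=4,interpolation=cv2.INTER_CUBIC)
b=cv2.resize(sc[240:350,325:445],None,fx=3,fy=3,interpolation=cv2.INTER_CUBIC)
m=np.zeros((400,800,3),np.uint8);m[:,:440]=a;m[:330,440:]=b;cv2.imwrite("pics/m11.png",m);print(env.get_state()["t"])
E
```

```text
0.024462825172674205
[-0.308 -0.225 -2.108] 0.02467816406442345
(((0.26466912031173706, 0.32075032591819763), (0.034041717648506165, 0.0940784439444542), 11.519123077392578), (186, 280, 31, 16))
(((0.6026032567024231, 0.3699992895126343), (0.019979698583483696, 0.06233249232172966), 0.7090712785720825), (182, 178, 20, 7))
86.4917
```

View pics/m11.png

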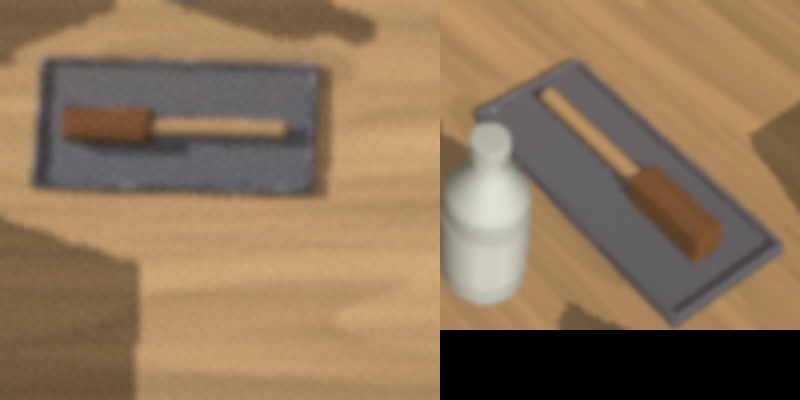

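The drift now lies centred and flat in the tray: handle blob at (0.603, 0.370), rod tip at crop (285,128), well clear of the wall. One check of the keeper angles, then I'll hand in.

```bash
python3 - <<'E'
from h import *
im=cv2.imread("pics/t11.png"); h=cv2.cvtColor(im,cv2.COLOR_BGR2HSV)
for l in "abc":
    # black bar blob principal axis at bar-top height
    u,v=proj("top",[*W(-.0115,LANE[l]),.0795]).round().astype(int)
    m=np.zeros(im.shape[:2],np.uint8); cv2.circle(m,(int(u),int(v)),8,255,-1)
    m&=cv2.inRange(h[...,2],0,38); q=np.argwhere(m)
    P=np.array([J(ray("top",b,a,.0795)) for a,b in q]); c=np.cov(P.T); w,V=np.linalg.eigh(c); e=V[:,1]*np.sign(V[0,1])
    print(l,len(q),P.mean(0),"theta",-np.arctan2(e[1],e[0]),np.sqrt(w))
for f in("t10",):
    for l,(a,b) in dict(a=(482,88),b=(471,172),c=(459,258)).items():
        t=J(ray("top",165+a/3.7-.4,150+b/3.7-.4,.0575)); print(l,"arm tip",t-[0,LANE[l]])
E
```

```text
a 53 [-0.007  0.072] theta 0.041900656669218994 [0.005 0.01 ]
b 53 [-0.008 -0.003] theta 0.07814898691341947 [0.005 0.009]
c 54 [-0.007 -0.078] theta 0.10956978729742044 [0.005 0.009]
a arm tip [-0.051 -0.002]
b arm tip [-0.052 -0.001]
c arm tip [-0.053  0.   ]
```

The arm tips are within 2 mm of the lane axes, but the bar-blob angles are noisier (0.04 to 0.11 rad). There's time to spare, so I'll press each bolt gently against its stop to be sure.

```bash
python3 - <<'E'
from h import *
for l in "cba": bolt(l,.02,-.07,-.0115,-.001)
env.move_pose([.45,-.25,.40],[PI,0,YAW]); env.pause(.5)
im=shot("top","t12"); a=cv2.resize(im[110:260,165:445],None,fx=2.8,fy=2.8,interpolation=cv2.INTER_CUBIC);cv2.imwrite("pics/m12.png",a)
E
```

```text
c closed 0.012332868360601332 [ 3.31  -1.764  4.105] [-0.312 -0.364 -0.049]
turned [ 2.387 -1.414  6.381] [-0.319 -0.568 -1.26 ] -1.6074857190358025
t 90.6667
b closed 0.012771451659118756 [ 2.762 -0.835  4.2  ] [-0.159 -0.443 -0.015]
turned [3.184 0.485 5.915] [-0.108 -0.551 -1.252] -1.6074892535304124
t 94.1333
a closed 0.012514999930955764 [ 2.723 -0.502  4.279] [-0.159 -0.494  0.015]
turned [3.357 0.195 5.862] [-0.035 -0.697 -1.204] -1.6074509574165472
t 97.6
```

View pics/m12.png

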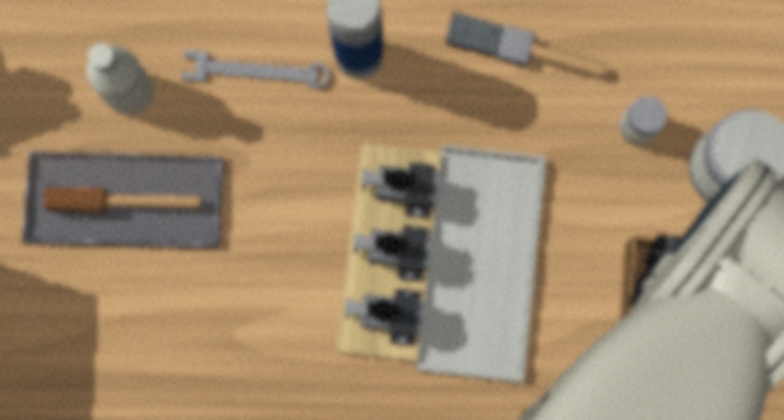

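The turning moment rose to 1.2–1.3 N m, far above the 0.05 N m needed to move a bolt, so all three are on their stops. The picture shows all bystanders upright, the drift in the tray and the catch tray empty. Handing in.

```bash
python3 -c "
from plant import env
env.finish_job(); print(env.get_state()['t'])"
```

```text
the job is handed in; nothing more can be done
the job is handed in; nothing more can be done
```

The job is handed in at about 98 s on the robot's clock, under the 208 s limit. No verdict was reported.

- **Bolts open:** I turned all three bolts clockwise to their end stops, and a picture confirmed all three mouths clear.
- **Inserts:** I ran the small drift through all three tubes. Tubes b and c held inserts and both came out. Tube a was empty, as the drift met nothing and no third insert appeared. Both inserts are in the scrap box; the picture taken just after the drop shows them there. The arm hid most of the box in the last picture.
- **Drift:** After I first laid it in the tool tray, it had shifted about 2 cm, leaving its tip at the tray's end wall (0.109 m against a 0.111 m limit). I picked it up again and centred it. The last picture shows it wholly inside the tray, and the scene view before that showed it lying flat.
- **Bolts back:** My angle measurements disagreed slightly. The keeper arm tips were within 2 mm of straight, but the bar outlines gave 0.04, 0.08 and 0.11 rad for a, b and c. So I pressed each bolt against its stop again, and the moment rose to 1.2–1.3 N m on all three, far above the 0.05 N m needed to turn one.
- **Bystanders:** In the last picture they are all standing and the catch tray is empty.

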